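# Shut and latch the cake box

### The arm

A 6-joint arm with a two-finger parallel gripper is mounted at the origin on a cart in front of the work surface, level with it; the furniture and walls round the work are solid. World frame = base frame: x ahead of the robot, y to its left, z up, the work surface at z = 0. Lengths are in m, angles in rad, forces in N, time in s.
With the tool pointing down it reaches from about 0.325 to 0.925 m from the base axis. Payload 3.1 kg.
Tool frame: the origin (TCP) lies at the very end of the fingers, on their centre line; the grasp point (between the pads) lies behind it (robot.grasp_offset is the z of the grasp point in the tool frame, in m); z points along the fingers, y is the line along which they close (so a half turn about z gives the same grasp; the last joint's range is limited). The gripper opens to 85 mm and grips with 20 to 120 N. Pads are 22 mm wide; open, the fingers measure 114 mm over their backs; the gripper's body (76 mm by 85 mm) begins 54 mm behind the grasp point. The pads swing forward as they close: fully open they stand 13 mm farther back than shut.
Start: joints at [-1.305, 0.217, 1.613, -0, 1.311, -0.112], TCP at [0.231, -0.581, 0.231] pointing down, gripper open.
Joint ranges: [-2.75, 2.75], [-0.78, 2.1], [0.31, 2.55], [-1.13, 4.27], [0.13, 2.63], [-2.58, 2.58]. Speed limits (rad/s): [2.79, 2.79, 3.14, 3.14, 3.14, 3.14].

### API

Orientations are given as a unit quaternion [x, y, z, w].
In Python, from station import robot gives the robot as it stands.
- The arm moves only by the tool servo_tool, never from a script. Its argument "targets" is a list of rows, each a list of 6 numbers: the shift along the tool's x, y, z normalised to -1 to 1, where 1 is 0.05 m, then the turn, a rotation vector about the tool's x, y, z normalised to -1 to 1, where 1 is 0.08 rad. In form: [[x, y, z, wx, wy, wz], ...]. A call has 1 to 5 rows; each row shifts and turns the commanded pose from where the row before left it, along the tool's axes as they then stand; what a row does not reach is not made up. A row lasts 1/8 s, in which the tool goes at most 62.5 mm and 10.7 degrees, less where a joint would pass 70% of its speed; a pose out of reach is approached as far as the arm can. A call with a number of a shift or a turn outside -1 to 1 is refused whole. A call with a gripper value outside its range is refused whole. "jaw" is the opening, from 0 (shut) to 1 (fully open), set as the call begins (left out, the last holds). The fingers move at their own pace and stop on an object; the grip force is fixed at half the most. Time passes only in rows, so rows that do not move let the fingers close. It gives the time, the measured TCP pose, the force, the opening and the grip force at its end, in the units of the state.
- robot.get_obs(): the state, without advancing time (a new reading comes with each control period).
- robot.capture(name): name is "scene" or "top" or "wrist"; returns the picture (384x512x3 uint8, red, green, blue); there is no depth.
- robot.camera_info(name): a dict with "camera_matrix" (3x3 intrinsics, pixels), "dist_coeffs" ([k1, k2, p1, p2, k3] as OpenCV has them; the pictures are not rectified), "R" (3x3) and "t" (3): a world point X has camera coordinates R X + t; the wrist camera has in their place "tool_from_camera" (4x4, takes a point from camera to tool coordinates, whose origin is the TCP and whose axes are the flange's). Camera axes: x right, y down, z forward; pixel columns grow to the right and rows downward; lengths in m; the calibration is good to about 2 mm. A picture is of the moment at which its call begins: read the wrist's pose just before it. camera_info takes no time and is no camera call.
- robot.job_done(): hands the job in; it is judged then, once.
The state is a dict: "t": time; "joint_positions": joint angles; "joint_velocities": joint speeds; "tau": joint torques, N m; "eef_pos": TCP position; "tcp_rot": TCP orientation; "wrist_force": force on the tool from outside, world axes, zero at the start; "moment": the same for the moment, N m; "finger_gap": finger opening in m; "gripper_force": force on a finger pad.
Only numpy, scipy, OpenCV 4.12 (cv2) and the standard library are available. Lean on these libraries where they do the work, as an engineer would, in place of code of your own. Each camera call takes 0.05 s, during which the arm holds its last target. There are 200 camera calls.

### The job

Close up the box that has the baked cakes in it: with the fingertips push its sliding lid fully shut, then push its wing latch round all the way until the bar lies straight back over the lid. Push gently and do not pinch or lift anything; leave the other box, with the empty foil cups, open as it is, and leave the things standing around where they are.

Things in the scene. Friction and masses are not known exactly. Their poses are not given: they have to be found in the camera images.
- cake_box: cake box: fixed white box, 152 (x) x 142 (y) mm, rims 66 mm high, holding two baked cakes in oval foil cups; flat metal sliding lid, wing latch at the front. Origin: centre of its underside on the worktop; x from front (latch) to back, where the lid slides out; y left. Front face at x = -0.076; latch pivot at (-0.086, -0.020) on a boss out to x = -0.097
- cake_lid (a joint): slide of the cake box's lid, m: 0 = fully shut (a stop), grows as the lid goes back (+x of the box), stop at 0.10; starts 0.05 to 0.08 open; stays where it is left, about 2 N of friction
- cake_pull (a point): middle of the top edge of the finger pull on the cake box's lid: upright metal strip 70 mm wide (y of the box), 8 mm thick (x), 22 mm tall, from the lid's top (60 mm above the worktop) to 82 mm. Rides with the lid; at (-0.015, 0, 0.082) of the box when shut. Pushing its back (+x) face towards -x of the box shuts the lid. Axes as the box
- cake_latch (a joint): turn of the cake box's wing latch about its upright pivot, rad, anticlockwise from above positive: 0 = fastened (a stop), bar back over the lid's front edge (+x of the box); about 1.57 = unfastened, bar along the front rim to +y of the box (stop 1.65); starts 1.3 to 1.57; stays where left, friction 0.04 N m
- cake_wing (a point): middle of the top edge of the cake box's latch wing: upright dark metal fin on the flat bar, 8 mm thick, running along the bar from 12 to 44 mm from the pivot (this point 28 mm), from the bar's top at 73 mm to 96 mm above the worktop. The bar is 14 mm wide, its end 45 mm from the pivot. x points from the pivot out along the bar, z up
- cup_box: cup box: fixed white box, 152 (x) x 142 (y) mm, rims 66 mm high, holding two stacks of empty foil cups; the twin of the cake box; flat metal sliding lid, wing latch at the front. Origin: centre of its underside on the worktop; x from front (latch) to back, where the lid slides out; y left. Front face at x = -0.076; latch pivot at (-0.086, -0.020) on a boss out to x = -0.097
- cup_lid (a joint): slide of the cup box's lid, m: 0 = fully shut (a stop), grows as the lid goes back (+x of the box), stop at 0.10; starts 0.05 to 0.08 open; stays where it is left, about 2 N of friction
- cup_pull (a point): middle of the top edge of the finger pull on the cup box's lid: upright metal strip 70 mm wide (y of the box), 8 mm thick (x), 22 mm tall, from the lid's top (60 mm above the worktop) to 82 mm. Rides with the lid; at (-0.015, 0, 0.082) of the box when shut. Pushing its back (+x) face towards -x of the box shuts the lid. Axes as the box
- cup_latch (a joint): turn of the cup box's wing latch about its upright pivot, rad, anticlockwise from above positive: 0 = fastened (a stop), bar back over the lid's front edge (+x of the box); about 1.57 = unfastened, bar along the front rim to +y of the box (stop 1.65); starts 1.3 to 1.57; stays where left, friction 0.04 N m
- cup_wing (a point): middle of the top edge of the cup box's latch wing: upright dark metal fin on the flat bar, 8 mm thick, running along the bar from 12 to 44 mm from the pivot (this point 28 mm), from the bar's top at 73 mm to 96 mm above the worktop. The bar is 14 mm wide, its end 45 mm from the pivot. x points from the pivot out along the bar, z up
- foil_cake_1: baked cake in an oval foil cup, 59x107x28 mm, in the cake box (inner floor 5 mm up), front one; origin under its centre, long along y
- foil_cake_2: the same, 59x105x28 mm, the back one in the cake box
- foil_stack_2: nested stack of empty oval foil cups, 65x113x44 mm, in the cup box; origin under its centre
- foil_stack_3: nested stack of empty oval foil cups, 65x113x36 mm, in the cup box; origin under its centre
- loose_cake: a cake in a foil cup standing on the worktop, 59x105x28 mm, between the boxes on the robot's side; origin under its centre; a bystander
- sugar_shaker: round steel sugar shaker, 68 mm across, 106 mm high, behind and between the boxes; origin under its centre; a bystander
- masking_tape: roll of masking tape lying flat, 97x95x25 mm, left of the left box; origin under its centre; a bystander

How it is judged:
On the way, in this order (a step that is already met when the one before it is completed fails the run):
1. the cake box's lid is pushed fully shut (value of joint cake_lid below 0.005 m), for 0.2 s.
2. the cake box's latch is swung over the lid (value of joint cake_latch below 0.2 rad), for 0.2 s.
At the end, for the whole second after the job is handed in: The cake box's lid is within 5 mm of shut and its latch within 0.2 rad of fastened; the cup box's lid and latch are where they were (pull within 12 mm, wing within 15 mm); cakes and cups lie in their boxes; the bystanders are within 30 mm of their places (value of joint cake_lid below 0.005 m and value of joint cake_latch below 0.2 rad and distance of cup_pull from where it was at the start of the episode below 0.012 m and distance of cup_wing from where it was at the start of the episode below 0.015 m and distance of each of loose_cake, sugar_shaker, masking_tape from where it was at the start of the episode below 0.03 m and height (world z) of each of foil_cake_1, foil_cake_2, foil_stack_2, foil_stack_3 below 0.02 m); the robot touches nothing.
It fails at once if the latch is swung over before the lid is shut (value of joint cake_latch below 0.7 rad and value of joint cake_lid above 0.012 m).
It fails at once if the lid's finger pull or the latch's wing is pinched ((contact force between the fingers and cake_lid_c0 above 4 N and contact force between the fingers and cake_lid_c1 above 4 N) or (contact force between the fingers and cake_latch_c0 above 4 N and contact force between the fingers and cake_latch_c1 above 4 N)).
It fails at once if the cake box is rammed with more than 45 N (contact force between the arm and cake_box above 45 N).
It fails at once if the other box's lid or latch is moved (not (distance of cup_pull from where it was at the start of the episode below 0.012 m) or not (distance of cup_wing from where it was at the start of the episode below 0.015 m)).
It fails at once if a bystander is moved, or something in the boxes is lifted (distance of any of loose_cake, sugar_shaker, masking_tape from where it was at the start of the episode above 0.03 m or height (world z) of any of foil_cake_1, foil_cake_2, foil_stack_2, foil_stack_3 above 0.03 m).
It also fails if it takes over 45 s, if anything falls off the work surface, if the arm or the gripper's body presses on something with over 40 N, if the wrist force passes 120 N, or if a joint passes its speed limit or range.

## Working session

There is one attempt and no reset: what is moved stays moved. The work goes in short steps, Python scripts to look and compute and a tool call to move; the robot and the scene stay as the last step left them, time stands still between calls to the robot, and variables do not carry over. Pictures are saved under pics/ and viewed, at most 10 in all, crops included, and the job is handed in when it is done.

Besides the shell and the picture viewer there is one more tool, called after ">>>" by a JSON object that holds its "fn" and its "kwargs". servo_tool: Moves the arm, as the interface text tells. Scaled input: -1 to 1 covers 0.05 m each way for a shift and 0.08 rad each way for a turn. Its arguments: {"type":"object","properties":{"targets":{"type":"array","items":{"type":"array","items":{"type":"number","minimum":-1,"maximum":1}}},"jaw":{"type":"number"}},"required":["targets"]}

```bash
mkdir -p pics; python3 - <<'E'
from station import robot
import cv2,json
for n in("scene","top"):
    cv2.imwrite(f"pics/{n}0.png",robot.capture(n)[:,:,::-1])
    i=robot.camera_info(n);print(n,{k:(v.tolist() if hasattr(v,'tolist') else v) for k,v in i.items()})
o=robot.get_obs();print(o);print(robot.grasp_offset)
E
```

```text
scene {'camera_matrix': [[442.6202401230568, 0.0, 252.39462992003286], [0.0, 442.6202401230568, 193.49034463238678], [0.0, 0.0, 1.0]], 'dist_coeffs': [-0.015504570267109986, 0.0, 0.0, 0.0, 0.0], 'R': [[-0.65333012918567, -0.7568377723132533, 0.018876670737912563], [-0.5101123299725777, 0.42164991960517295, -0.7496644289993353], [0.55941500972729, -0.4994075807362791, -0.6615488758927439]], 't': [0.42715247684875335, 0.28098095463525463, 1.039973401911505]}
top {'camera_matrix': [[449.3465742704227, 0.0, 254.69693782461812], [0.0, 449.3465742704227, 196.43897763494033], [0.0, 0.0, 1.0]], 'dist_coeffs': [-0.012882693007487924, 0.0, 0.0, 0.0, 0.0], 'R': [[0.015507663018972415, -0.9997112331755632, -0.01835654243818313], [-0.9946699567778614, -0.013552597263250327, -0.10221547921400041], [0.10193718394784906, 0.019843824480552122, -0.9945928982044703]], 't': [0.08974696575687847, 0.5505755667251202, 1.228983960238343]}
{'t': 0.1, 'joint_positions': array([-1.30520685e+00,  2.17681457e-01,  1.61483490e+00,  2.33747082e-05,
        1.31130096e+00, -1.12188954e-01]), 'joint_velocities': array([ 7.74923021e-04, -5.93478926e-04, -5.53663037e-03, -3.60012093e-04,
        7.15789934e-04,  1.75375917e-05]), 'tau': array([-2.85190572e-04, -3.98073864e+01, -3.04971027e+01, -9.29567796e-05,
        4.23189325e-03,  2.39955307e-05]), 'eef_pos': array([ 0.23036768, -0.58017652,  0.23006518]), 'tcp_rot': array([ 9.82213369e-01,  1.87764907e-01, -7.39728915e-05, -1.10992545e-03]), 'wrist_force': array([-0.34554902, -0.11542855, -0.25002758]), 'moment': array([ 0.01294903, -0.02129549, -0.01015286]), 'gripper_force': 0.0, 'finger_gap': 0.08520088148502192}
-0.0187
```

View pics/scene0.png

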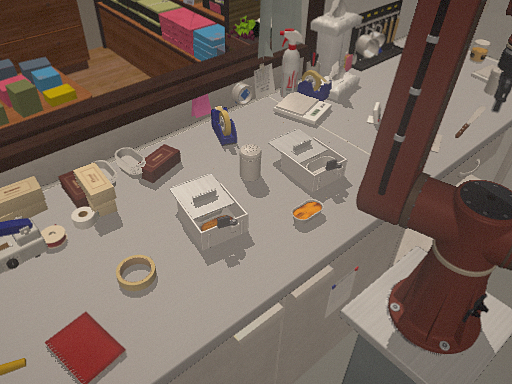

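View pics/top0.png

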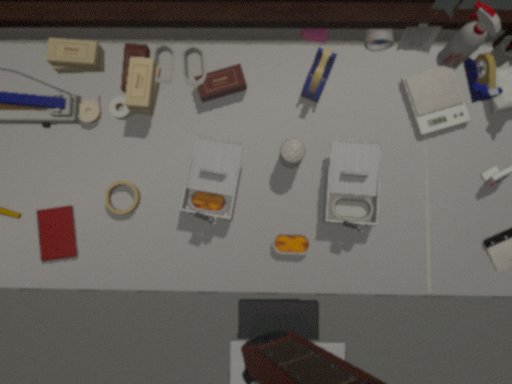

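The cakes are in the left box: about (212, 180) in the top view and (210, 212) in the scene view. The cup box is at about (352, 183) in the top view. I'll enlarge the cake box in both views.

```bash
python3 - <<'E'
import cv2,numpy as np
a=cv2.imread("pics/top0.png")[130:230,175:255];b=cv2.imread("pics/scene0.png")[165:255,160:255]
a=cv2.resize(a,None,fx=5,fy=5,interpolation=cv2.INTER_CUBIC);b=cv2.resize(b,(395,374),interpolation=cv2.INTER_CUBIC)
c=np.zeros((500,800,3),np.uint8);c[:,:400]=a;c[:374,400:795]=b
cv2.imwrite("pics/crop0.png",cv2.convertScaleAbs(c,alpha=1.3,beta=0))
E
```

```text
(no output)
```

View pics/crop0.png

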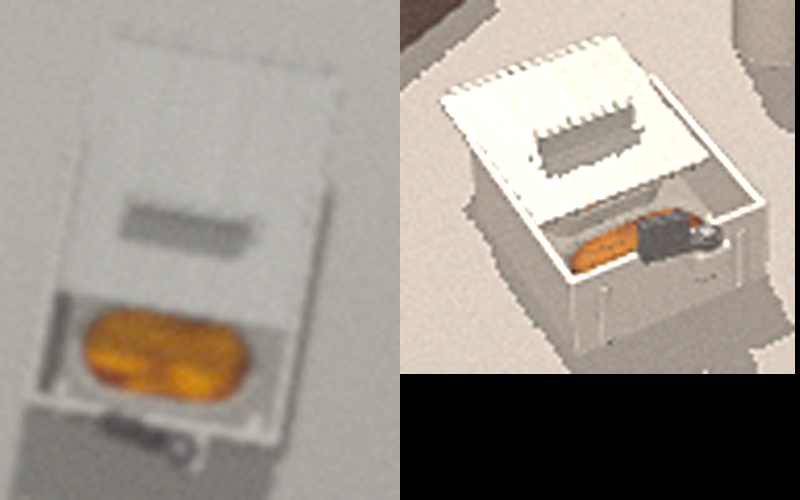

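The crop shows the cake box's front rim corners in the top view at about (182.0, 210.4) and (230.6, 218). In the scene view they are at (201.6, 232.3) and (247.8, 213.8). The pull is a strip across the lid, and the latch lies along the front rim. I'll triangulate and fit.

```bash
cat > h.py <<'E'
import numpy as np,cv2
from scipy.spatial.transform import Rotation as Ro
from scipy.optimize import least_squares
from station import robot
def cam(n,pose=None):
    i=robot.camera_info(n);K=np.array(i["camera_matrix"]);d=np.array(i["dist_coeffs"])
    if n!="wrist": return K,d,np.array(i["R"]),np.array(i["t"])
    p,q=pose;T=np.eye(4);T[:3,:3]=Ro.from_quat(q).as_matrix();T[:3,3]=p
    C=np.linalg.inv(T@np.array(i["tool_from_camera"]));return K,d,C[:3,:3],C[:3,3]
def proj(c,X): 
    K,d,R,t=c;return cv2.projectPoints(np.array(X,float).reshape(-1,3),cv2.Rodrigues(R)[0],t,K,d)[0][:,0]
def tri(obs): # [(cam,uv)]
    f=lambda X:np.concatenate([proj(c,X)[0]-np.array(uv) for c,uv in obs])
    r=least_squares(f,[.55,.1,.05]);return r.x,np.abs(r.fun).max()
def w(par,P,z=True):
    x,y,a=par[:3];c,s=np.cos(a),np.sin(a);P=np.array(P,float);return np.array([x+c*P[0]-s*P[1],y+s*P[0]+c*P[1],P[2]])
E
python3 - <<'E'
from h import *
T=cam("top");S=cam("scene")
t=lambda u,v:(175+u/5,130+v/5); s=lambda u,v:(160+(u-400)/4.158,165+v/4.158)
for n,a,b in [("FLrim",t(35,402),s(573,280)),("FRrim",t(278,440),s(765,203)),("pivot",t(183,447),s(707,235)),("pullL",t(127,197),s(537,135)),("pullR",t(255,220),s(632,103))]:
    print(n,*tri([(T,a),(S,b)]))
# joint fit: box x,y,yaw,lid
ob=[(T,t(35,402),(-.076,.071,.066)),(T,t(278,440),(-.076,-.071,.066)),(S,s(573,280),(-.076,.071,.066)),(S,s(765,203),(-.076,-.071,.066))]
r=least_squares(lambda p:np.concatenate([proj(c,w(p,P))[0]-uv for c,uv,P in ob]),[.55,.1,-.1]);print(r.x,np.round(r.fun,1))
print("grid wrist",robot.camera_info("wrist"))
E
```

```text
FLrim [0.50692725 0.29672963 0.06335827] 1.046103484653031
FRrim [0.48639393 0.16192115 0.06190511] 0.14869626581210582
pivot [0.48187287 0.21311684 0.06881765] 0.33702788144577767
pullL [0.61696998 0.24639544 0.07863219] 0.5961326511487925
pullR [0.60568295 0.17677519 0.07560654] 0.5927919285587109
[ 0.57086868  0.21847112 -0.14816845] [-2.2 -0.6  0.7  0.3  0.1  0.2  1.1 -1.2]
grid wrist {'camera_matrix': array([[274.48383741,   0.        , 259.95866595],
       [  0.        , 274.48383741, 197.36222438],
       [  0.        ,   0.        ,   1.        ]]), 'dist_coeffs': array([-0.03837581,  0.        ,  0.        ,  0.        ,  0.        ]), 'tool_from_camera': array([[-3.13318081e-04, -9.61194793e-01, -2.75870388e-01,
         6.78578230e-02],
       [ 9.99999905e-01, -2.17729300e-04, -3.77125585e-04,
         7.53607751e-04],
       [ 3.02426083e-04, -2.75870480e-01,  9.61194770e-01,
        -1.41847534e-01],
       [ 0.00000000e+00,  0.00000000e+00,  0.00000000e+00,
         1.00000000e+00]])}
```

```bash
cat >> h.py <<'E'
def plan(wps,start=None):
    """wps: (x,y,z,psi,n rows) ; prints rows in tool axes/units"""
    o=robot.get_obs();M=Ro.from_quat(o["tcp_rot"]).as_matrix()
    p=np.array(o["eef_pos"]);a=np.arctan2(M[1,0],M[0,0])
    print("t",round(o["t"],2),"p",p.round(4),"psi",round(a,3),"tilt",M[:,2].round(3),"F",o["wrist_force"].round(1),"q6",o["joint_positions"][5].round(2))
    for *g,b,n in wps:
        dp=(np.array(g)-p)/n;da=(b-a)/n
        for k in range(n):
            d=np.array([np.cos(a)*dp[0]+np.sin(a)*dp[1],np.sin(a)*dp[0]-np.cos(a)*dp[1],-dp[2]])/.05
            print([*d.round(2).tolist(),0,0,round(-da/.08,2)]);a+=da
        p=np.array(g)
E
python3 -c "
from h import *
plan([(.60,.11,.23,-.15,18)])"
```

```text
t 0.1 p [ 0.2304 -0.5802  0.2301] psi 0.378 tilt [-0.001  0.002 -1.   ] F [-0.3 -0.1 -0.3] q6 -0.11
[0.66, -0.56, 0.0, 0, 0, np.float64(0.37)]
[0.65, -0.58, 0.0, 0, 0, np.float64(0.37)]
[0.63, -0.6, 0.0, 0, 0, np.float64(0.37)]
[0.61, -0.62, 0.0, 0, 0, np.float64(0.37)]
[0.59, -0.64, 0.0, 0, 0, np.float64(0.37)]
[0.58, -0.65, 0.0, 0, 0, np.float64(0.37)]
[0.56, -0.67, 0.0, 0, 0, np.float64(0.37)]
[0.54, -0.68, 0.0, 0, 0, np.float64(0.37)]
[0.52, -0.7, 0.0, 0, 0, np.float64(0.37)]
[0.5, -0.72, 0.0, 0, 0, np.float64(0.37)]
[0.47, -0.73, 0.0, 0, 0, np.float64(0.37)]
[0.45, -0.74, 0.0, 0, 0, np.float64(0.37)]
[0.43, -0.76, 0.0, 0, 0, np.float64(0.37)]
[0.41, -0.77, 0.0, 0, 0, np.float64(0.37)]
[0.39, -0.78, 0.0, 0, 0, np.float64(0.37)]
[0.36, -0.79, 0.0, 0, 0, np.float64(0.37)]
[0.34, -0.8, 0.0, 0, 0, np.float64(0.37)]
[0.32, -0.81, 0.0, 0, 0, np.float64(0.37)]
```

>>> {"fn": "servo_tool", "kwargs": {"targets": [[0.66, -0.56, 0, 0, 0, 0.37], [0.65, -0.58, 0, 0, 0, 0.37], [0.63, -0.6, 0, 0, 0, 0.37], [0.61, -0.62, 0, 0, 0, 0.37], [0.59, -0.64, 0, 0, 0, 0.37]], "jaw": 0}}

```text
t: 0.72
eef_pos: [0.3331, -0.3875, 0.2307]
tcp_rot: [0.993, 0.114, -0.0, -0.0]
wrist_force: [0.2, -0.6, 0.1]
finger_gap: -0.0001
gripper_force: 0.0
```

>>> {"fn": "servo_tool", "kwargs": {"targets": [[0.58, -0.65, 0, 0, 0, 0.37], [0.56, -0.67, 0, 0, 0, 0.37], [0.54, -0.68, 0, 0, 0, 0.37], [0.52, -0.7, 0, 0, 0, 0.37], [0.5, -0.72, 0, 0, 0, 0.37]]}}

```text
t: 1.35
eef_pos: [0.4371, -0.196, 0.2309]
tcp_rot: [0.999, 0.04, -0.0, -0.0]
wrist_force: [0.8, -0.2, 0.4]
finger_gap: 0.0001
gripper_force: 0.0
```

>>> {"fn": "servo_tool", "kwargs": {"targets": [[0.47, -0.73, 0, 0, 0, 0.37], [0.45, -0.74, 0, 0, 0, 0.37], [0.43, -0.76, 0, 0, 0, 0.37], [0.41, -0.77, 0, 0, 0, 0.37], [0.39, -0.78, 0, 0, 0, 0.37]]}}

```text
t: 1.98
eef_pos: [0.5403, -0.0046, 0.2308]
tcp_rot: [0.999, -0.034, -0.0, 0.0]
wrist_force: [-0.5, -0.4, 1.1]
finger_gap: -0.0
gripper_force: 0.0
```

>>> {"fn": "servo_tool", "kwargs": {"targets": [[0.36, -0.79, 0, 0, 0, 0.37], [0.34, -0.8, 0, 0, 0, 0.37], [0.32, -0.81, 0, 0, 0, 0.37], [0, 0, 0, 0, 0, 0]]}}

```text
t: 2.48
eef_pos: [0.6029, 0.1111, 0.2305]
tcp_rot: [0.997, -0.076, -0.0, -0.0]
wrist_force: [0.5, -0.7, -0.5]
finger_gap: -0.0001
gripper_force: 0.0
```

```bash
python3 - <<'E'
from h import *
import pickle
o=robot.get_obs();im=robot.capture("wrist")[:,:,::-1].copy()
pickle.dump((o["eef_pos"],o["tcp_rot"]),open("w1.pkl","wb"))
cv2.imwrite("pics/w1.png",im)
c=cam("wrist",(o["eef_pos"],o["tcp_rot"]))
p=[.5687,.2180,-.148]
for P in [(-.076,.071,.066),(-.076,-.071,.066),(.076,.071,.066),(.076,-.071,.066),(-.086,-.02,.073)]: print(P,proj(c,w(p,P))[0].round(0))
cv2.imwrite("pics/w1b.png",cv2.resize(im,(768,576),interpolation=cv2.INTER_CUBIC))
plan([(.66,.215,.23,-.15,3),(.66,.215,.13,-.15,2)])
E
```

```text
(-0.076, 0.071, 0.066) [126. 277.]
(-0.076, -0.071, 0.066) [236. 277.]
(0.076, 0.071, 0.066) [107. 159.]
(0.076, -0.071, 0.066) [232. 158.]
(-0.086, -0.02, 0.073) [195. 287.]
t 2.52 p [0.6022 0.1096 0.2304] psi -0.152 tilt [-0.002 -0.    -1.   ] F [ 0.9 -0.   0.2] q6 1.79
[0.27, -0.75, 0.0, 0, 0, np.float64(-0.01)]
[0.27, -0.75, 0.0, 0, 0, np.float64(-0.01)]
[0.28, -0.75, 0.0, 0, 0, np.float64(-0.01)]
[0.0, -0.0, 1.0, 0, 0, np.float64(-0.0)]
[0.0, -0.0, 1.0, 0, 0, np.float64(-0.0)]
```

View pics/w1b.png

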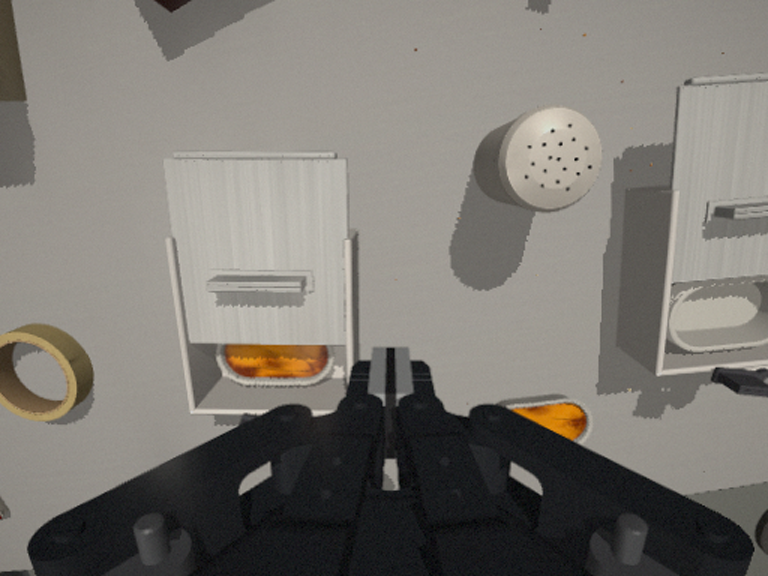

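The wrist view shows the front-left rim corner at (127, 275) px and the back-right at (233, 157), both within about 2 px of the fit. The pull's top is centred at about (171, 191). The gripper hides the latch here. I'll refine the fit, then move behind the pull.

```bash
python3 - <<'E'
from h import *
import pickle
W=cam("wrist",pickle.load(open("w1.pkl","rb")));T=cam("top");S=cam("scene")
t=lambda u,v:(175+u/5,130+v/5); s=lambda u,v:(160+(u-400)/4.158,165+v/4.158);ww=lambda u,v:(u/1.5,v/1.5)
print(tri([(W,ww(256,287)),(T,t(191,208)),(S,s(585,119))]))
FL=(-.076,.071,.066);FR=(-.076,-.071,.066);BR=(.076,-.071,.066);BL=(.076,.071,.066)
ob=[(T,t(35,402),FL),(T,t(278,440),FR),(S,s(573,280),FL),(S,s(765,203),FR)]
ow=[(W,ww(191,412),FL),(W,ww(350,235),BR),(W,ww(170,240),BL)]
r=least_squares(lambda p:np.concatenate([proj(c,w(p,P))[0]-uv for c,uv,P in ob+ow]+[proj(W,w(p,(p[3]-.015,0,.082)))[0]-ww(256,287)]),[.57,.22,-.15,.06]);print(r.x.round(4),np.round(r.fun,1))
p=r.x
for P in [(p[3]-.015,0,.082),(p[3]+.045,0,.1),(-.086,-.02,.073)]: print(w(p,P))
E
```

```text
(array([0.60912182, 0.20993222, 0.07765716]), np.float64(1.5612134340995283))
[ 0.569   0.2148 -0.1587  0.056 ] [-1.1 -0.2  1.7  1.2  1.3 -0.1  2.5 -1.2 -0.2  1.3  2.1  1.2 -3.5 -2.6
 -0.5  0. ]
[0.60946734 0.20829536 0.082     ]
[0.66871317 0.19881215 0.1       ]
[0.48088486 0.2086224  0.073     ]
```

>>> {"fn": "servo_tool", "kwargs": {"targets": [[0.27, -0.75, 0, 0, 0, 0], [0.27, -0.75, 0, 0, 0, 0], [0.28, -0.75, 0, 0, 0, 0], [0, 0, 0, 0, 0, 0]]}}

```text
t: 3.02
eef_pos: [0.6605, 0.2142, 0.2306]
tcp_rot: [0.997, -0.077, -0.0, 0.0]
wrist_force: [-0.2, -0.2, -0.7]
finger_gap: -0.0002
gripper_force: 0.0
```

>>> {"fn": "servo_tool", "kwargs": {"targets": [[0, 0.26, 0.8, 0, 0, 0], [0, 0, 0.8, 0, 0, 0], [0, 0, 0.8, 0, 0, 0], [0, 0, 0.6, 0, 0, 0], [0, 0, 0.2, 0, 0, 0]]}}

```text
t: 3.65
eef_pos: [0.6555, 0.1982, 0.0683]
tcp_rot: [0.997, -0.078, -0.003, 0.001]
wrist_force: [-0.3, -0.2, -0.0]
finger_gap: 0.0005
gripper_force: 0.0
```

>>> {"fn": "servo_tool", "kwargs": {"targets": [[-0.25, 0, 0, 0, 0, 0], [-0.2, 0, 0, 0, 0, 0], [-0.1, 0, 0, 0, 0, 0], [-0.1, 0, 0, 0, 0, 0], [-0.1, 0, 0, 0, 0, 0]]}}

```text
t: 4.28
eef_pos: [0.6226, 0.2066, 0.0726]
tcp_rot: [0.997, -0.077, 0.002, -0.0]
wrist_force: [2.5, 0.4, 1.4]
finger_gap: -0.0002
gripper_force: 1.1
```

>>> {"fn": "servo_tool", "kwargs": {"targets": [[-0.1, 0, 0.05, 0, 0, 0], [-0.1, 0, 0, 0, 0, 0], [-0.1, 0, 0, 0, 0, 0], [-0.1, 0, 0, 0, 0, 0], [-0.1, 0, 0, 0, 0, 0]]}}

```text
t: 4.9
eef_pos: [0.5963, 0.2104, 0.0688]
tcp_rot: [0.997, -0.077, 0.0, -0.0]
wrist_force: [2.7, 1.4, 0.9]
finger_gap: 0.0
gripper_force: 1.1
```

>>> {"fn": "servo_tool", "kwargs": {"targets": [[-0.1, 0, 0, 0, 0, 0], [-0.1, 0, 0, 0, 0, 0], [-0.1, 0, 0, 0, 0, 0], [-0.1, 0, 0, 0, 0, 0], [-0.06, 0, 0, 0, 0, 0]]}}

```text
t: 5.52
eef_pos: [0.5734, 0.2138, 0.0687]
tcp_rot: [0.997, -0.077, -0.0, 0.0]
wrist_force: [2.3, 0.3, 0.9]
finger_gap: -0.0001
gripper_force: 1.1
```

Contact is steady at about 2.5 N, so I'll creep on to the stop.

>>> {"fn": "servo_tool", "kwargs": {"targets": [[-0.04, 0, 0, 0, 0, 0], [-0.04, 0, 0, 0, 0, 0], [-0.03, 0, 0, 0, 0, 0]]}}

```text
t: 5.9
eef_pos: [0.5692, 0.2145, 0.0688]
tcp_rot: [0.997, -0.077, 0.001, -0.0]
wrist_force: [6.2, 0.7, -2.5]
finger_gap: 0.0001
gripper_force: 3.1
```

>>> {"fn": "servo_tool", "kwargs": {"targets": [[-0.02, 0, 0, 0, 0, 0], [-0.02, 0, 0, 0, 0, 0], [0, 0, 0, 0, 0, 0]]}}

```text
t: 6.28
eef_pos: [0.5692, 0.2144, 0.0688]
tcp_rot: [0.997, -0.077, 0.003, -0.0]
wrist_force: [8.6, -1.2, -4.7]
finger_gap: -0.0
gripper_force: 4.3
```

>>> {"fn": "servo_tool", "kwargs": {"targets": [[0.2, 0, 0, 0, 0, 0], [0, 0, -0.8, 0, 0, 0], [0, 0, -0.9, 0, 0, 0], [0, -0.5, -0.9, 0, 0, 0], [-0.6, -0.5, 0, 0, 0, 0]]}}

```text
t: 6.9
eef_pos: [0.5581, 0.2682, 0.2045]
tcp_rot: [0.997, -0.079, 0.004, -0.002]
wrist_force: [-0.6, -0.7, -0.0]
finger_gap: -0.0
gripper_force: 0.0
```

>>> {"fn": "servo_tool", "kwargs": {"targets": [[-0.6, -0.5, 0, 0, 0, 0], [0, -0.5, 0, 0, 0, 0], [0, 0, 0, 0, 0, 0]]}}

```text
t: 7.28
eef_pos: [0.5312, 0.3223, 0.1982]
tcp_rot: [0.997, -0.076, -0.001, 0.001]
wrist_force: [-0.5, -0.7, 0.6]
finger_gap: 0.0003
gripper_force: 0.0
```

```bash
python3 - <<'E'
from h import *
import pickle
o=robot.get_obs();im=robot.capture("wrist")[:,:,::-1].copy()
pickle.dump((o["eef_pos"],o["tcp_rot"]),open("w2.pkl","wb"));cv2.imwrite("pics/w2.png",im)
c=cam("wrist",(o["eef_pos"],o["tcp_rot"]))
p=[.569,.2148,-.1555]
for P in [(-.076,.071,.066),(-.076,-.071,.066),(-.015,0,.082),(-.086,-.02,.073)]: print(P,proj(c,w(p,P))[0].round(0))
u,v=proj(c,w(p,(-.05,0,.07)))[0].astype(int);u0=max(0,u-100);v0=max(0,min(v-75,234));print(u0,v0)
cv2.imwrite("pics/w2b.png",cv2.resize(im[v0:v0+150,u0:u0+200],None,fx=4,fy=4,interpolation=cv2.INTER_CUBIC))
plan([])
E
```

```text
(-0.076, 0.071, 0.066) [286. 208.]
(-0.076, -0.071, 0.066) [419. 208.]
(-0.015, 0, 0.082) [365. 152.]
(-0.086, -0.02, 0.073) [373. 219.]
256 109
t 7.33 p [0.5315 0.3213 0.1981] psi -0.154 tilt [-0.003 -0.002 -1.   ] F [0.7 0.2 0.5] q6 2.16
```

View pics/w2b.png

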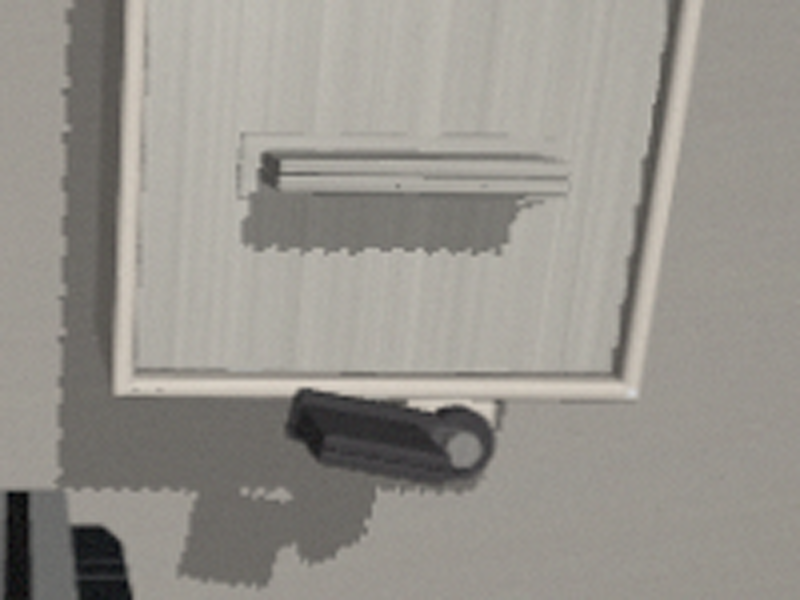

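The lid now meets the front rim. The latch pivot is at about (372, 221) px, and the bar points along +y tilted slightly back, so theta is about 1.36. Next I'll plan the swing with the fingertips on the front face of the wing.

```bash
cat >> h.py <<'E'
BOX=[.569,.2165,-.1555]
def tcp(th,extra=0,r=.030,z=.080):
    n=np.array([-np.sin(th),np.cos(th)]);h=.011*abs(n[0])+.008*abs(n[1])+.004+extra
    q=np.array([-.086,-.020])+r*np.array([np.cos(th),np.sin(th)])+h*n
    return tuple(w(BOX,(q[0],q[1],z)))
E
python3 - <<'E'
from h import *
a=-.154
x,y,z=tcp(1.36,.014)
plan([(x,y,.198,a,3),(x,y,.08,a,4),(*tcp(1.36),a,2)]+[(*tcp(t),a,1) for t in np.arange(1.26,-.06,-.1)])
print([np.round(tcp(t),3).tolist() for t in (1.36,1.0,.6,.2,0)])
E
```

```text
t 7.33 p [0.5315 0.3213 0.1981] psi -0.154 tilt [-0.003 -0.002 -1.   ] F [0.7 0.2 0.5] q6 2.16
[-0.38, 0.55, 0.0, 0, 0, np.float64(0.0)]
[-0.38, 0.55, 0.0, 0, 0, np.float64(0.0)]
[-0.38, 0.55, 0.0, 0, 0, np.float64(0.0)]
[0.0, -0.0, 0.59, 0, 0, np.float64(-0.0)]
[0.0, -0.0, 0.59, 0, 0, np.float64(-0.0)]
[0.0, -0.0, 0.59, 0, 0, np.float64(-0.0)]
[0.0, -0.0, 0.59, 0, 0, np.float64(-0.0)]
[0.14, 0.03, -0.0, 0, 0, np.float64(-0.0)]
[0.14, 0.03, -0.0, 0, 0, np.float64(-0.0)]
[0.06, -0.02, -0.0, 0, 0, np.float64(-0.0)]
[0.06, -0.01, -0.0, 0, 0, np.float64(-0.0)]
[0.07, -0.01, -0.0, 0, 0, np.float64(-0.0)]
[0.07, 0.0, -0.0, 0, 0, np.float64(-0.0)]
[0.07, 0.01, -0.0, 0, 0, np.float64(-0.0)]
[0.07, 0.02, -0.0, 0, 0, np.float64(-0.0)]
[0.07, 0.03, -0.0, 0, 0, np.float64(-0.0)]
[0.07, 0.04, -0.0, 0, 0, np.float64(-0.0)]
[0.06, 0.05, -0.0, 0, 0, np.float64(-0.0)]
[0.06, 0.06, -0.0, 0, 0, np.float64(-0.0)]
[0.05, 0.06, -0.0, 0, 0, np.float64(-0.0)]
[0.04, 0.07, -0.0, 0, 0, np.float64(-0.0)]
[0.03, 0.08, -0.0, 0, 0, np.float64(-0.0)]
[0.03, 0.06, -0.0, 0, 0, np.float64(-0.0)]
[[0.476, 0.244, 0.08], [0.488, 0.244, 0.08], [0.501, 0.238, 0.08], [0.51, 0.225, 0.08], [0.512, 0.217, 0.08]]
```

>>> {"fn": "servo_tool", "kwargs": {"targets": [[-0.38, 0.55, 0, 0, 0, 0], [-0.38, 0.55, 0, 0, 0, 0], [-0.38, 0.55, 0, 0, 0, 0], [0, 0, 0, 0, 0, 0]]}}

```text
t: 7.82
eef_pos: [0.4615, 0.2463, 0.1978]
tcp_rot: [0.997, -0.079, -0.002, 0.001]
wrist_force: [1.4, 1.0, -0.8]
finger_gap: -0.0004
gripper_force: 0.0
```

>>> {"fn": "servo_tool", "kwargs": {"targets": [[0, 0, 0.59, 0, 0, 0], [0, 0, 0.59, 0, 0, 0], [0, 0, 0.59, 0, 0, 0], [0, 0, 0.55, 0, 0, 0], [0, 0, 0, 0, 0, 0]]}}

```text
t: 8.45
eef_pos: [0.4617, 0.2476, 0.0802]
tcp_rot: [0.997, -0.078, -0.003, 0.001]
wrist_force: [-0.1, -0.7, 0.5]
finger_gap: -0.0002
gripper_force: 0.0
```

>>> {"fn": "servo_tool", "kwargs": {"targets": [[0.14, 0.03, 0, 0, 0, 0], [0.14, 0.03, 0, 0, 0, 0], [0.06, -0.02, 0, 0, 0, 0], [0.06, -0.01, 0, 0, 0, 0]]}}

```text
t: 8.95
eef_pos: [0.4832, 0.2442, 0.0833]
tcp_rot: [0.997, -0.077, 0.0, -0.0]
wrist_force: [-1.6, 0.5, 1.5]
finger_gap: -0.0001
gripper_force: 0.8
```

>>> {"fn": "servo_tool", "kwargs": {"targets": [[0.07, -0.01, 0.03, 0, 0, 0], [0.07, 0, 0, 0, 0, 0], [0.07, 0.01, 0, 0, 0, 0], [0.07, 0.02, 0, 0, 0, 0], [0.07, 0.03, 0, 0, 0, 0]]}}

```text
t: 9.57
eef_pos: [0.5002, 0.239, 0.0813]
tcp_rot: [0.997, -0.077, 0.0, -0.0]
wrist_force: [-1.7, 1.3, -0.6]
finger_gap: -0.0005
gripper_force: 0.9
```

>>> {"fn": "servo_tool", "kwargs": {"targets": [[0.07, 0.04, 0, 0, 0, 0], [0.06, 0.05, 0, 0, 0, 0], [0.06, 0.06, 0, 0, 0, 0], [0.05, 0.06, 0, 0, 0, 0]]}}

```text
t: 10.07
eef_pos: [0.5106, 0.2266, 0.0815]
tcp_rot: [0.997, -0.077, 0.0, -0.0]
wrist_force: [-0.5, 0.8, 0.2]
finger_gap: 0.0003
gripper_force: 0.7
```

```bash
python3 - <<'E'
from h import *
plan([(*tcp(t),-.154,1) for t in (.3,.2,.1,0,-.05)])
E
```

```text
t 10.07 p [0.5106 0.2266 0.0815] psi -0.155 tilt [ 0.001  0.    -1.   ] F [-0.5  0.8  0.2] q6 2.02
[-0.05, -0.04, 0.03, 0, 0, np.float64(-0.01)]
[0.05, 0.07, -0.0, 0, 0, np.float64(-0.0)]
[0.04, 0.07, -0.0, 0, 0, np.float64(-0.0)]
[0.03, 0.08, -0.0, 0, 0, np.float64(-0.0)]
[0.01, 0.02, -0.0, 0, 0, np.float64(-0.0)]
```

>>> {"fn": "servo_tool", "kwargs": {"targets": [[0.02, 0.07, 0, 0, 0, 0], [0.01, 0.07, 0, 0, 0, 0], [0, 0.06, 0, 0, 0, 0], [0, 0.04, 0, 0, 0, 0]]}}

```text
t: 10.58
eef_pos: [0.511, 0.2243, 0.082]
tcp_rot: [0.997, -0.08, 0.002, -0.011]
wrist_force: [1.3, 32.1, -8.1]
finger_gap: -0.0001
gripper_force: 15.6
```

The latch hit a hard stop at 32 N. I'll back off and check the result by camera.

>>> {"fn": "servo_tool", "kwargs": {"targets": [[0, -0.25, 0, 0, 0, 0], [0, -0.3, 0, 0, 0, 0], [0, -0.3, -0.8, 0, 0, 0], [0, -0.6, -0.8, 0, 0, 0], [0, -0.6, -0.8, 0, 0, 0]]}}

```text
t: 11.2
eef_pos: [0.5261, 0.316, 0.2026]
tcp_rot: [0.997, -0.078, 0.0, 0.001]
wrist_force: [0.4, 0.1, -0.3]
finger_gap: -0.0
gripper_force: 0.0
```

>>> {"fn": "servo_tool", "kwargs": {"targets": [[0, -0.2, 0, 0, 0, 0], [0, 0, 0, 0, 0, 0]]}}

```text
t: 11.45
eef_pos: [0.527, 0.3257, 0.2006]
tcp_rot: [0.997, -0.077, -0.0, 0.001]
wrist_force: [-0.2, 0.2, -0.2]
finger_gap: 0.0001
gripper_force: 0.0
```

```bash
python3 - <<'E'
from h import *
o=robot.get_obs();im=robot.capture("wrist")[:,:,::-1].copy()
c=cam("wrist",(o["eef_pos"],o["tcp_rot"]))
q=lambda P:proj(c,w(BOX,P))[0]
u,v=q((-.05,0,.07)).astype(int);u0=max(0,min(u-100,312));v0=max(0,min(v-75,234))
f=lambda P:((q(P)-[u0,v0])*4).round(0)
print("pivot",f((-.086,-.02,.073)),"end th0",f((-.041,-.02,.073)),"pull",f((-.015,0,.082)),"fin top ends",f((-.074,-.02,.096)),f((-.042,-.02,.096)))
cv2.imwrite("pics/w3b.png",cv2.resize(im[v0:v0+150,u0:u0+200],None,fx=4,fy=4,interpolation=cv2.INTER_CUBIC));plan([])
E
```

```text
pivot [468. 438.] end th0 [489. 269.] pull [434. 167.] fin top ends [512. 423.] [530. 292.]
t 11.5 p [0.5263 0.3249 0.1995] psi -0.155 tilt [-0.003 -0.002 -1.   ] F [-0.5  0.5 -1. ] q6 2.17
```

View pics/w3b.png

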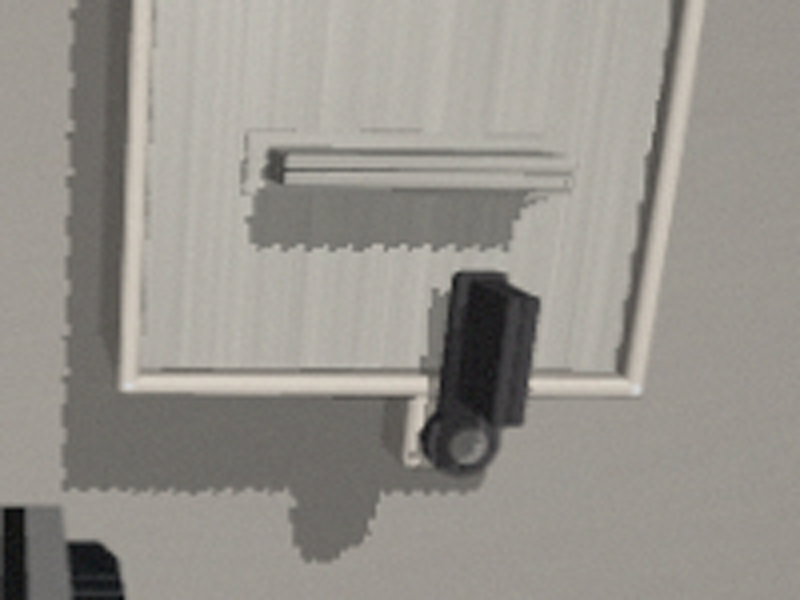

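The picture shows the bar lying straight back. The top ends of the wing are at (513, 424) and (530, 295) in the crop, against (512, 423) and (530, 292) predicted for latch = 0. The lid is flush with the front rim and the robot is clear, so I'm handing in.

```bash
python3 -c "
from station import robot
print(robot.job_done())"
```

```text
the job is handed in; nothing more can be done
None
```

The cake box's lid is fully shut and its wing latch lies straight back over it (checked by wrist camera), the arm never went near the cup box or the bystanders at working height, and the job is handed in, though no verdict came back; the latch met its stop at about 32 N, harder than I intended.

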